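# Measure a gessoed sample with the bench thickness gauge

## Robot

A 6-joint arm with a two-finger parallel gripper is mounted at the origin on the work surface; the furniture and walls round the work are solid. World frame = base frame: x ahead of the robot, y to its left, z up, the work surface at z = 0. Lengths are in m, angles in rad, forces in N, time in s.
With the tool pointing down it reaches from about 0.35 to 0.775 m from the base axis. Payload 5.5 kg.
Tool frame: the origin (TCP) lies at the very end of the fingers, on their centre line; the grasp point (between the pads) lies 19 mm behind it; z points along the fingers, y is the line along which they close (so a half turn about z gives the same grasp; the last joint's range is limited). The gripper opens to 85 mm and grips with 20 to 120 N. Pads are 22 mm wide; open, the fingers measure 114 mm over their backs; the gripper's body (76 mm by 85 mm) begins 54 mm behind the grasp point. The pads swing forward as they close: fully open they stand 13 mm farther back than shut.
Start: joints at [-1.424, 0.313, 0.046, 1.304, 0, 1.431], TCP at [0.163, -0.552, 0.231] pointing down, gripper open.
Joint ranges: [-2.76, 2.76], [-0.86, 1.69], [-1.03, 1.26], [-2.2, 2.34], [-1.47, 1.5], [-3.14, 3.14]. Speed limits (rad/s): [2.57, 2.57, 3.14, 3.14, 3.14, 3.14].

## Interface

Orientations are given as a unit quaternion [w, x, y, z].
In Python, from workcell import get_state, read_camera, hand_in gives the robot as it stands.
- The arm moves only by the tool send_rows, never from a script. Its argument "increments" is a list of rows, each an object of numbers: "dx", "dy", "dz": the shift along the world's x, y, z in units of 25 mm (1.0 is 25 mm); "roll": the turn about the world's z in units of 8 degrees (1.0 is 8 degrees); "claw": the opening, from -1 (shut) to 1 (fully open). In form: [{"dx": .., "dy": .., "dz": .., "roll": .., "claw": ..}, ...]. A call has exactly 5 rows; each row is the pose to reach, as a shift and turn from the pose commanded when the call began; what a row does not reach only later rows make up. A row lasts 1/8 s, in which the tool goes at most 62.5 mm and 10.7 degrees, less where a joint would pass 70% of its speed; a pose out of reach is approached as far as the arm can. A call with a gripper value outside its range is refused whole. The fingers move at their own pace and stop on an object; "grip_force" is the grip in N (left out, the last holds). Time passes only in rows, so rows that repeat a pose let the fingers close, or fill a call up. It gives the time, the measured TCP pose, the force, the opening and the grip force at its end, in the units of the state.
- get_state(): the state, without advancing time (a new reading comes with each control period).
- read_camera(name): name is "scene" or "top" or "wrist"; returns a dict with "image" (384x512x3 uint8, blue, green, red), "fx", "fy", "cx", "cy" (pixels), "world_to_cam" (4x4, takes a point from world to camera coordinates). Camera axes: x right, y up, looking along -z (the intrinsics and any distortion apply to the point x, -y, -z); pixel columns grow to the right and rows downward; lengths in m; the calibration is good to about 2 mm. A picture is of the moment at which its call begins. There is no depth.
- hand_in(): hands the job in; it is judged then, once.
The state is a dict: "clock": time; "joint_pos": joint angles; "qvel": joint speeds; "tau": joint torques, N m; "tcp_pos": TCP position; "orientation": TCP orientation; "wrist_force": force on the tool from outside, world axes, zero at the start; "ft_torque": the same for the moment, N m; "finger_gap": finger opening in m; "grip_force": force on a finger pad.
Only numpy, scipy, OpenCV 4.12 (cv2) and the standard library are available. Lean on these libraries where they do the work, as an engineer would, in place of code of your own. Each camera call takes 0.05 s, during which the arm holds its last target. There are 200 camera calls.

## Task

Measure the gesso sample under the foot of the thickness gauge, pressing its keys one at a time, each fully home and let go: the round on key; then, with the spindle raised right up to its stop (it was left part-way down), the square zero key. Now push the spindle's cap gently down by feel until the sprung foot rests on the sample and has given a few millimetres, without bottoming its spring, leave it standing there, and press the long hold key and last the arrowhead send key. Do not shift the samples or disturb the other things on the bench.

Things in the scene. Friction and masses are not known exactly. Their poses are not given: they have to be found in the camera images.
- gauge: grey bench thickness gauge, fixed, 175 x 330 mm. Origin at the bench under its middle; x away from its front, y left, z up. Left: bed (top at z 24 mm) centred at y +90 mm, under a C-frame with its column behind (arm top z 158 mm), spindle at x 0, y +90. Right (y -174 to -14): console, face rising rearward at 15 degrees, display above, four black keys below, 74 mm apart across, 48 mm up the slope
- key_on_top (a point): centre of the top of the on key: round, 30 mm in diameter, upper left, top 14 mm proud of the sloping face (7 mm when fully in); z points out of the face (up and back toward the robot, 15 degrees from vertical), x points up the slope
- key_zero_top (a point): centre of the top of the zero key: square, 30 x 30 mm, upper right, top 14 mm proud of the sloping face (7 mm when fully in); z points out of the face (up and back toward the robot, 15 degrees from vertical), x points up the slope
- key_hold_top (a point): centre of the top of the hold key: long bar, 24 mm up the slope by 50 mm across, lower left, top 14 mm proud of the sloping face (7 mm when fully in); z points out of the face (up and back toward the robot, 15 degrees from vertical), x points up the slope
- key_send_top (a point): centre of the top of the send key: arrowhead pointing right, 38 mm up the slope by 36 mm across, lower right; the point is at the middle of its width, top 14 mm proud of the sloping face (7 mm when fully in); z points out of the face (up and back toward the robot, 15 degrees from vertical), x points up the slope
- key_on (a joint): how far the on key is pushed in along the face's normal, m: 0 = out, 0.007 = fully in; springs back when let go. Resistance rises evenly from 1.4 N at the start of the travel to 5.4 N at its end, then a hard stop
- key_zero (a joint): how far the zero key is pushed in along the face's normal, m: 0 = out, 0.007 = fully in; springs back when let go. Resistance rises evenly from 1.4 N at the start of the travel to 5.4 N at its end, then a hard stop
- key_hold (a joint): how far the hold key is pushed in along the face's normal, m: 0 = out, 0.007 = fully in; springs back when let go. Resistance rises evenly from 1.4 N at the start of the travel to 5.4 N at its end, then a hard stop
- key_send (a joint): how far the send key is pushed in along the face's normal, m: 0 = out, 0.007 = fully in; springs back when let go. Resistance rises evenly from 1.4 N at the start of the travel to 5.4 N at its end, then a hard stop
- gauge_cap (a point): centre of the flat top of the spindle's thumb cap, a black disc 40 mm in diameter with an 11 mm high rim (14 mm high in all) on a 12 mm stem; 220 mm above the bench with the spindle up at its stop, lower by the joint's value otherwise; z up. Can be pressed on top or gripped at the rim from above
- gauge_slide (a joint): how far the spindle is lowered, m: 0 = up at its hard stop, 0.046 = lowest; starts 6 to 18 mm down. A drag brake holds it wherever it is left: about 3.5 N pushes it down, about 9 N lifts it. From the stop the foot meets the sample after 22 to 38 mm
- gauge_foot: steel foot disc, 28 mm across, below the spindle. Origin at the centre of its underside, 74 mm above the bench with the spindle up. Sprung: it gives up to 10 mm upward, 1 N per mm, then is solid; so the push needed at the cap grows from 3.5 N by 1 N per mm once the foot is on the sample. The gesso must not bear more than 14 N
- sample_a: gessoed wood sample, 66 x 72 mm, white top, bare wood edges, loose; 12 to 28 mm thick (not known: that is being measured). Origin at the centre of its underside, z up. One of the three, no telling which, lies on the gauge's bed under the foot (underside 24 mm above the bench); the other two lie on the drying rack and are not used
- sample_b: gessoed wood sample, 66 x 72 mm, white top, bare wood edges, loose; 12 to 28 mm thick (not known: that is being measured). Origin at the centre of its underside, z up. One of the three, no telling which, lies on the gauge's bed under the foot (underside 24 mm above the bench); the other two lie on the drying rack and are not used
- sample_c: gessoed wood sample, 66 x 72 mm, white top, bare wood edges, loose; 12 to 28 mm thick (not known: that is being measured). Origin at the centre of its underside, z up. One of the three, no telling which, lies on the gauge's bed under the foot (underside 24 mm above the bench); the other two lie on the drying rack and are not used
- drying_rack: low plywood rack with two battens, 100 x 170 x 24 mm, fixed, left of the gauge; holds the two samples not used. Origin at the centre of its underside
- spatula: palette spatula with wooden handle, 200 mm long, lying in front of the gauge; bystander, leave alone. Origin at the centre of its underside
- tape_roll: roll of paper tape, 90 mm across, 25 mm high, lying in front of the console; bystander, leave alone. Origin at the centre of its underside
- pigment_pot1: yellow pigment pot with black lid, 57 mm across, 80 mm high, in front of the bed; bystander, leave alone. Origin at the centre of its underside
- pigment_pot2: blue pigment pot with pale lid, 63 mm across, 72 mm high, in front of the bed; bystander, leave alone. Origin at the centre of its underside
There are look-alikes about, which are no part of the job. What is shaped like the sample_c but green or pink is not meant.

How it is judged:
On the way, in this order (a step that is already met when the one before it is completed fails the run):
1. the on key is pushed home, alone (value of joint key_on above 0.0055 m and value of joint each of key_zero, key_hold, key_send below 0.002 m), for 0.1 s.
2. the zero key is pushed home, alone, with the spindle up at its stop (value of joint key_zero above 0.0055 m and value of joint each of key_on, key_hold, key_send, gauge_slide below 0.002 m), for 0.1 s.
3. the foot rests on a sample with more than 1.5 N and stays there with nothing touching the spindle ((contact force between gauge_foot and sample_a above 1.5 N or contact force between gauge_foot and sample_b above 1.5 N or contact force between gauge_foot and sample_c above 1.5 N) and contact force between each of the arm, the fingers and gauge_slide below 0.1 N), for 0.2 s.
4. the hold key is pushed home, alone, with the foot on the sample (value of joint key_hold above 0.0055 m and value of joint each of key_on, key_zero, key_send below 0.002 m and (contact force between gauge_foot and sample_a above 1.5 N or contact force between gauge_foot and sample_b above 1.5 N or contact force between gauge_foot and sample_c above 1.5 N)), for 0.1 s.
5. the send key is pushed home, alone, with the foot on the sample (value of joint key_send above 0.0055 m and value of joint each of key_on, key_zero, key_hold below 0.002 m and (contact force between gauge_foot and sample_a above 1.5 N or contact force between gauge_foot and sample_b above 1.5 N or contact force between gauge_foot and sample_c above 1.5 N)), for 0.1 s.
At the end, for the whole second after the job is handed in: The foot still rests on the sample under it with more than 1.5 N, all four keys are out (within 1 mm), the spindle is at rest and no sample has moved more than 10 mm ((contact force between gauge_foot and sample_a above 1.5 N or contact force between gauge_foot and sample_b above 1.5 N or contact force between gauge_foot and sample_c above 1.5 N) and value of joint each of key_on, key_zero, key_hold, key_send below 0.001 m and distance of each of sample_a, sample_b, sample_c from where it was at the start of the episode below 0.01 m and velocity of joint gauge_slide below 0.002 m/s); the robot touches nothing.
It fails at once if two keys in at once (each more than 4 mm) (value of joint each of key_on, key_zero above 0.004 m or value of joint each of key_on, key_hold above 0.004 m or value of joint each of key_on, key_send above 0.004 m or value of joint each of key_zero, key_hold above 0.004 m or value of joint each of key_zero, key_send above 0.004 m or value of joint each of key_hold, key_send above 0.004 m).
It fails at once if the zero key pressed while the spindle is off its stop (more than 4 mm down) (value of joint each of key_zero, gauge_slide above 0.004 m).
It fails at once if the hold or send key pressed while the foot does not rest on a sample (value of joint any of key_hold, key_send above 0.004 m and not (contact force between gauge_foot and sample_a above 0.5 N or contact force between gauge_foot and sample_b above 0.5 N or contact force between gauge_foot and sample_c above 0.5 N)).
It fails at once if the foot pressed onto a sample with more than 14 N (contact force between gauge_foot and sample_a above 14 N or contact force between gauge_foot and sample_b above 14 N or contact force between gauge_foot and sample_c above 14 N).
It fails at once if a bystander moved by more than 15 mm, or a sample by more than 10 mm (distance of any of spatula, tape_roll, pigment_pot1, pigment_pot2 from where it was at the start of the episode above 0.015 m or distance of any of sample_a, sample_b, sample_c from where it was at the start of the episode above 0.01 m).
It also fails if it takes over 58 s, if anything falls off the work surface, if the arm or the gripper's body presses on something with over 40 N, if the wrist force passes 120 N, or if a joint passes its speed limit or range.

## Working session

There is one attempt and no reset: what is moved stays moved. The work goes in short steps, Python scripts to look and compute and a tool call to move; the robot and the scene stay as the last step left them, time stands still between calls to the robot, and variables do not carry over. Pictures are saved under pics/ and viewed, at most 10 in all, crops included, and the job is handed in when it is done.

Besides the shell and the picture viewer there is one more tool, called after ">>>" as name(argument=value, ...) on one line, values as JSON. send_rows: Moves the arm, as the interface text tells. Its arguments: {"type":"object","properties":{"increments":{"type":"array","items":{"type":"object","properties":{"dx":{"type":"number"},"dy":{"type":"number"},"dz":{"type":"number"},"roll":{"type":"number"},"claw":{"type":"number"}}}},"grip_force":{"type":"number"}},"required":["increments"]}

```bash
mkdir -p pics; python3 - <<'E'
from workcell import *
import cv2,pickle
d={}
for n in("scene","top"):
    c=read_camera(n);d[n]=c
    cv2.imwrite(f"pics/{n}0.png",c["image"]); print(n,c["fx"],c["cx"],c["cy"],c["world_to_cam"].round(3).tolist() if hasattr(c["world_to_cam"],'round') else c["world_to_cam"],[k for k in c])
pickle.dump(d,open("c0.pkl","wb"))
print(get_state())
E
```

```text
scene 459.99348881395633 254.70371188156605 191.3413485180651 [[-0.776, -0.631, 0.014, 0.37], [0.261, -0.3, 0.918, -0.23], [-0.574, 0.716, 0.397, -1.276], [0.0, 0.0, 0.0, 1.0]] ['image', 'fx', 'fy', 'cx', 'cy', 'world_to_cam']
top 356.38832475363034 261.1306387091295 196.80110543398888 [[0.018, -1.0, 0.0, 0.076], [0.998, 0.018, 0.06, -0.446], [-0.06, -0.001, 0.998, -1.019], [0.0, 0.0, 0.0, 1.0]] ['image', 'fx', 'fy', 'cx', 'cy', 'world_to_cam']
{'clock': 0.1, 'joint_pos': array([-1.42361310e+00,  3.13920419e-01,  4.51612307e-02,  1.30362695e+00,
       -3.94371542e-05,  1.43121241e+00]), 'qvel': array([-0.0014701 , -0.00165947,  0.00359032, -0.00327043,  0.00101724,
       -0.00078164]), 'tau': array([ 2.37216896e-03, -4.81726813e+01,  2.99242687e+01,  1.27151681e-02,
       -1.60200570e-04,  2.99799055e-06]), 'tcp_pos': array([ 0.16256418, -0.55108812,  0.2305289 ]), 'orientation': array([-7.94823087e-04,  9.89737859e-01,  1.42892747e-01, -2.27387792e-05]), 'wrist_force': array([ 0.38207229,  0.2989921 , -0.46589337]), 'ft_torque': array([0.04433271, 0.00372725, 0.0298723 ]), 'grip_force': 0.0, 'finger_gap': 0.0854993972437818}
```

View pics/scene0.png

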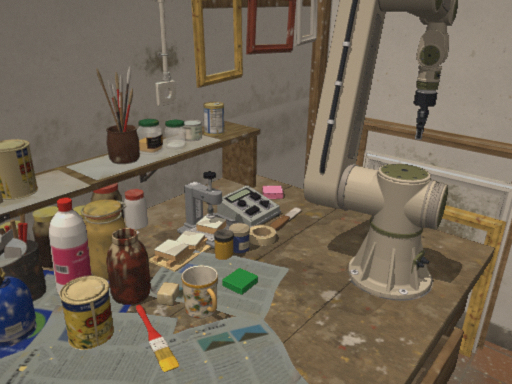

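View pics/top0.png

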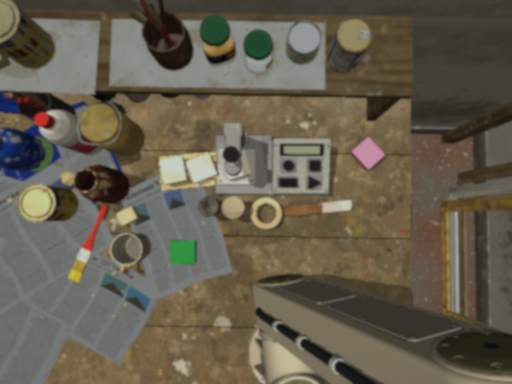

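The top view shows the gauge at about px (272,165): spindle cap (232,155), keys on (288,166), zero (316,166), hold (288,183) and send (315,183). The samples are on the rack at (173,168) and (202,167). The look-alikes are the green block (183,251) and the pink block (368,153). Next I'll take close crops.

```bash
python3 - <<'E'
import cv2
a=cv2.imread("pics/top0.png")[115:215,205:345];cv2.imwrite("pics/t1.png",cv2.resize(a,None,fx=5.5,fy=5.5,interpolation=cv2.INTER_CUBIC))
a=cv2.imread("pics/scene0.png")[160:245,175:290];cv2.imwrite("pics/s1.png",cv2.resize(a,None,fx=6.5,fy=6.5,interpolation=cv2.INTER_CUBIC))
E
```

```text
(no output)
```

View pics/t1.png

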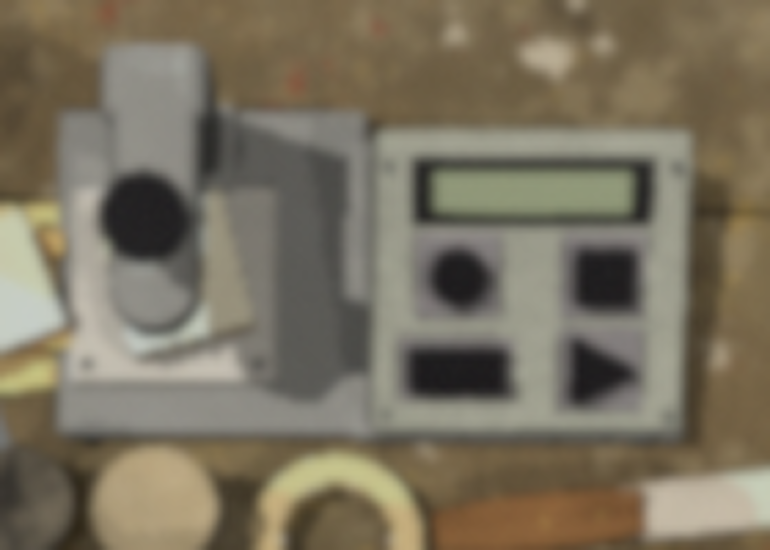

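View pics/s1.png

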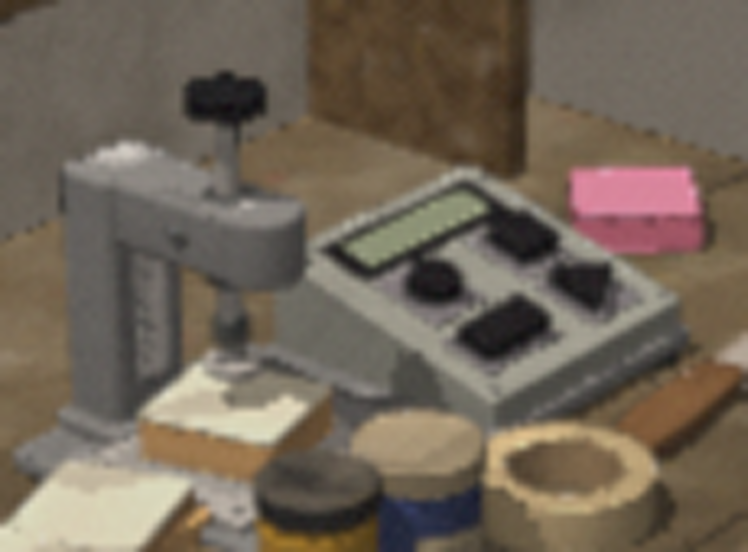

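The top crop shows the keys at crop px on (461,277), zero (607,279), hold (459,371), send (604,371), and the cap at (145,216). In the scene crop they are at (434,275), (523,233), (505,323), (585,280), with the cap top at (225,84). The white sample under the foot is the right one. Next I'll fit the gauge pose.

```bash
cat > h.py <<'E'
import numpy as np
def proj(c,P):
    P=np.atleast_2d(P);M=np.array(c["world_to_cam"]);q=P@M[:3,:3].T+M[:3,3]
    return np.c_[c["fx"]*q[:,0]/-q[:,2]+c["cx"], c["fy"]*-q[:,1]/-q[:,2]+c["cy"]]
E
python3 - <<'E'
import pickle,numpy as np
from h import proj
from scipy.optimize import least_squares
d=pickle.load(open("c0.pkl","rb"))
T=np.array([(461,277),(607,279),(459,371),(604,371),(145,216)]);S=np.array([(434,275),(523,233),(505,323),(585,280),(225,84)])
T=(T+.5)/5.5-.5+[205,115];S=(S+.5)/6.5-.5+[175,160]
names="on zero hold send cap".split()
for i,n in enumerate(names):
    r=least_squares(lambda p:np.r_[(proj(d["top"],p)-T[i]).ravel(),(proj(d["scene"],p)-S[i]).ravel()],[.5,-.1,.1])
    print(n,r.x.round(4),r.fun.round(2))
def pts(p):
    x,y,a,kx,kz,cz=p;c,s=np.cos(a),np.sin(a);u=24*np.cos(.2618)/1e3;v=24*np.sin(.2618)/1e3
    L=np.array([[kx+u,-.057,kz+v],[kx+u,-.131,kz+v],[kx-u,-.057,kz-v],[kx-u,-.131,kz-v],[0,.09,cz]])
    return L@np.array([[c,s,0],[-s,c,0],[0,0,1]])+[x,y,0]
r=least_squares(lambda p:np.r_[(proj(d["top"],pts(p))-T).ravel(),(proj(d["scene"],pts(p))-S).ravel()],[.5,-.05,0,0,.06,.2])
print(r.x.round(4));print(pts(r.x).round(4));print(r.fun.round(2))
M=np.array(d["scene"]["world_to_cam"]);print("scene cam",-M[:3,:3].T@M[:3,3])
E
```

```text
on [0.53   0.0093 0.0641] [ 0.21  0.28 -0.42 -0.03]
zero [ 0.5305 -0.0644  0.063 ] [ 0.21  0.27 -0.43 -0.02]
hold [0.4835 0.0084 0.0508] [ 0.29  0.38 -0.57 -0.03]
send [ 0.4862 -0.0649  0.0485] [-0.02 -0.02  0.04  0.  ]
cap [0.5316 0.1562 0.2123] [ 0.18  0.22 -0.36 -0.06]
[ 0.5327  0.0664  0.0136 -0.0264  0.0565  0.2124]
[[ 0.5303  0.0094  0.0627]
 [ 0.5313 -0.0646  0.0627]
 [ 0.4839  0.0087  0.0503]
 [ 0.4849 -0.0653  0.0503]
 [ 0.5315  0.1564  0.2124]]
[ 0.15  0.25  0.28  0.01  0.17  0.25  0.23  0.37  0.1   0.23 -0.5   0.32
 -0.56 -0.02 -0.73  0.1   0.42 -0.42 -0.38 -0.06]
scene cam [-0.38634941  1.07777711  0.71262385]
```

>>> send_rows(increments=[{"dx":1.2,"dy":1.9,"dz":0,"roll":0.9,"claw":-1},{"dx":2.4,"dy":3.8,"dz":0,"roll":1.8,"claw":-1},{"dx":3.6,"dy":5.6,"dz":0,"roll":2.7,"claw":-1},{"dx":4.8,"dy":7.4,"dz":0,"roll":3.6,"claw":-1},{"dx":6,"dy":9.3,"dz":0,"roll":4.5,"claw":-1}])

```text
clock: 0.72
tcp_pos: [0.3132, -0.3174, 0.231]
orientation: [-0.0, 0.896, 0.443, 0.0]
wrist_force: [0.0, -1.0, 0.2]
finger_gap: -0.0001
grip_force: 0.0
```

>>> send_rows(increments=[{"dx":1.2,"dy":1.9,"dz":0,"roll":0.9,"claw":-1},{"dx":2.4,"dy":3.8,"dz":0,"roll":1.8,"claw":-1},{"dx":3.6,"dy":5.6,"dz":0,"roll":2.7,"claw":-1},{"dx":4.8,"dy":7.4,"dz":0,"roll":3.6,"claw":-1},{"dx":6,"dy":9.3,"dz":0,"roll":4.5,"claw":-1}])

```text
clock: 1.35
tcp_pos: [0.4633, -0.0849, 0.2311]
orientation: [0.0, 0.715, 0.699, -0.0]
wrist_force: [1.2, -0.1, 0.3]
finger_gap: 0.0
grip_force: 0.0
```

>>> send_rows(increments=[{"dx":1.2,"dy":1.9,"dz":-1,"roll":0.2,"claw":-1},{"dx":2.4,"dy":3.8,"dz":-2,"roll":0.2,"claw":-1},{"dx":2.4,"dy":3.8,"dz":-4,"roll":0.2,"claw":-1},{"dx":2.4,"dy":3.8,"dz":-6,"roll":0.2,"claw":-1},{"dx":2.4,"dy":3.8,"dz":-6,"roll":0.2,"claw":-1}])

```text
clock: 1.98
tcp_pos: [0.5186, 0.0093, 0.0775]
orientation: [-0.004, 0.707, 0.707, -0.003]
wrist_force: [-0.7, 0.3, -1.0]
finger_gap: -0.0003
grip_force: 0.0
```

```bash
python3 - <<'E'
from workcell import *
import cv2,numpy as np
from h import proj
s=get_state();print(s["tcp_pos"],s["wrist_force"])
a=read_camera("wrist");b=read_camera("scene")
b=cv2.resize(b["image"][130:245,175:290],(384,384),interpolation=cv2.INTER_CUBIC)
cv2.imwrite("pics/w1.png",cv2.resize(np.hstack([a["image"],b]),(800,343)))
print(proj(a,[[.5303,.0094,.0627],[.4849,-.0653,.0503],s["tcp_pos"]])*343/384)
E
```

```text
[0.51857415 0.00926524 0.07754273] [-0.72543307  0.34113605 -0.95658396]
[[251.30853973 215.45987145]
 [181.70532723 307.13855831]
 [230.38546836 227.97829157]]
```

View pics/w1.png

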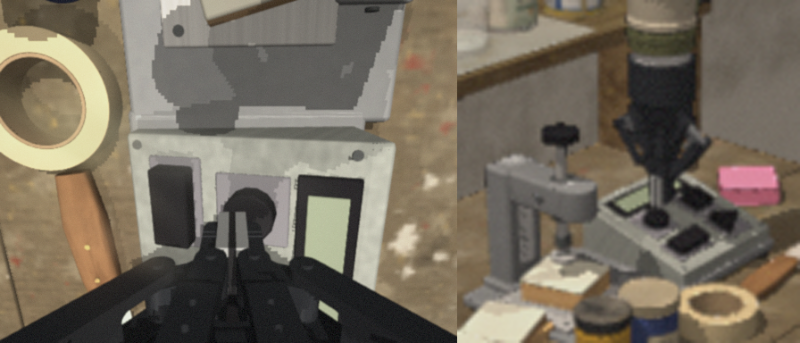

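The wrist view shows the fingertips at (233,228) over the round on key at (250,210). The fit predicted (251,215), so they agree. Pressing.

>>> send_rows(increments=[{"dx":0.1,"dy":0,"dz":-0.4,"claw":-1},{"dx":0.1,"dy":0,"dz":-0.6,"claw":-1},{"dx":0.1,"dy":0,"dz":-0.75,"claw":-1},{"dx":0.1,"dy":0,"dz":-0.8,"claw":-1},{"dx":0.1,"dy":0,"dz":-0.8,"claw":-1}])

```text
schema error: expected keys dx, dy, dz, roll, claw
```

>>> send_rows(increments=[{"dx":0.1,"dy":0,"dz":-0.4,"roll":0,"claw":-1},{"dx":0.1,"dy":0,"dz":-0.6,"roll":0,"claw":-1},{"dx":0.1,"dy":0,"dz":-0.75,"roll":0,"claw":-1},{"dx":0.1,"dy":0,"dz":-0.8,"roll":0,"claw":-1},{"dx":0.1,"dy":0,"dz":-0.8,"roll":0,"claw":-1}])

```text
clock: 2.7
tcp_pos: [0.527, 0.0081, 0.0627]
orientation: [0.002, 0.707, 0.707, 0.001]
wrist_force: [2.3, -1.3, 5.2]
finger_gap: 0.0003
grip_force: 2.6
```

>>> send_rows(increments=[{"dx":0,"dy":0,"dz":-0.1,"roll":0,"claw":-1},{"dx":0,"dy":0,"dz":-0.2,"roll":0,"claw":-1},{"dx":0,"dy":0,"dz":-0.3,"roll":0,"claw":-1},{"dx":0,"dy":0,"dz":-0.3,"roll":0,"claw":-1},{"dx":0,"dy":0,"dz":-0.3,"roll":0,"claw":-1}])

```text
clock: 3.32
tcp_pos: [0.528, 0.008, 0.0612]
orientation: [0.004, 0.707, 0.707, 0.003]
wrist_force: [-13.7, 0.8, 49.5]
finger_gap: -0.0002
grip_force: 25.8
```

>>> send_rows(increments=[{"dx":0,"dy":0,"dz":2,"roll":0,"claw":-1},{"dx":0,"dy":0,"dz":4,"roll":0,"claw":-1},{"dx":0,"dy":0,"dz":6.2,"roll":0,"claw":1},{"dx":0,"dy":0,"dz":8.4,"roll":0,"claw":1},{"dx":0,"dy":0,"dz":8.4,"roll":0,"claw":1}])

```text
clock: 3.95
tcp_pos: [0.5271, 0.0082, 0.2685]
orientation: [0.003, 0.707, 0.707, 0.002]
wrist_force: [0.6, 0.4, -0.7]
finger_gap: 0.0543
grip_force: 0.0
```

>>> send_rows(increments=[{"dx":0.1,"dy":2,"dz":0,"roll":0,"claw":1},{"dx":0.2,"dy":4,"dz":0,"roll":0,"claw":1},{"dx":0.2,"dy":5.9,"dz":0,"roll":0,"claw":1},{"dx":0.2,"dy":5.9,"dz":0,"roll":0,"claw":1},{"dx":0.2,"dy":5.9,"dz":0,"roll":0,"claw":1}])

```text
clock: 4.58
tcp_pos: [0.5294, 0.1557, 0.2626]
orientation: [-0.001, 0.707, 0.708, -0.001]
wrist_force: [-0.2, 1.1, -0.8]
finger_gap: 0.0854
grip_force: 0.0
```

```bash
python3 - <<'E'
from workcell import *
import cv2,numpy as np
from h import proj
s=get_state();print(s["tcp_pos"],s["wrist_force"],s["joint_pos"])
a=read_camera("wrist");b=read_camera("scene")
b=cv2.resize(b["image"][110:225,145:260],(384,384),interpolation=cv2.INTER_CUBIC)
cv2.imwrite("pics/w2.png",cv2.resize(np.hstack([a["image"],b]),(800,343)))
print(proj(a,[[.5315,.1564,.2124]])*343/384)
E
```

```text
[0.52939784 0.15571084 0.26262184] [-0.22757103  1.0572359  -0.7677793 ] [ 1.40822540e-01  2.63207445e-01  5.43317795e-02  1.36423318e+00
 -4.51543575e-04  1.71040364e+00]
[[233.90196724 191.79303454]]
```

View pics/w2.png

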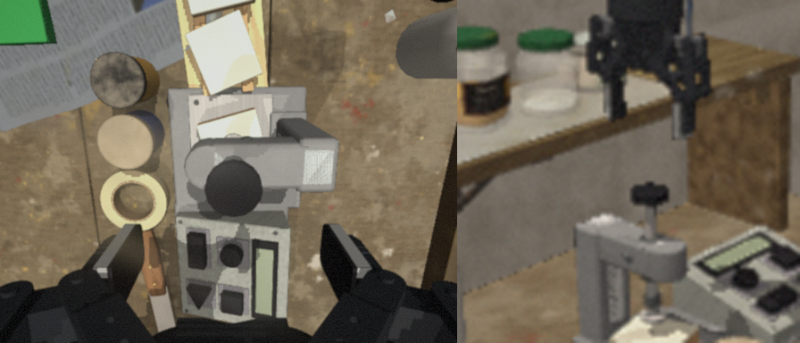

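>>> send_rows(increments=[{"dx":0.05,"dy":0.05,"dz":-1,"roll":0,"claw":1},{"dx":0.05,"dy":0.05,"dz":-2,"roll":0,"claw":1},{"dx":0.05,"dy":0.05,"dz":-3,"roll":0,"claw":1},{"dx":0.05,"dy":0.05,"dz":-3.1,"roll":0,"claw":1},{"dx":0.05,"dy":0.05,"dz":-3.1,"roll":0,"claw":1}])

```text
clock: 5.3
tcp_pos: [0.5317, 0.1564, 0.1869]
orientation: [0.0, 0.707, 0.707, 0.0]
wrist_force: [-0.5, 0.2, 1.6]
finger_gap: 0.0859
grip_force: 0.0
```

>>> send_rows(grip_force=35, increments=[{"dx":0,"dy":0,"dz":0,"roll":0,"claw":0.3},{"dx":0,"dy":0,"dz":0,"roll":0,"claw":-0.2},{"dx":0,"dy":0,"dz":0,"roll":0,"claw":-0.5},{"dx":0,"dy":0,"dz":0,"roll":0,"claw":-0.5},{"dx":0,"dy":0,"dz":0,"roll":0,"claw":-0.5}])

```text
clock: 5.92
tcp_pos: [0.5304, 0.1572, 0.1864]
orientation: [-0.0, 0.707, 0.707, -0.001]
wrist_force: [-5.0, -0.5, 3.8]
finger_gap: 0.0386
grip_force: 34.8
```

>>> send_rows(increments=[{"dx":0,"dy":0,"dz":0.1,"roll":0,"claw":-0.5},{"dx":0,"dy":0,"dz":0.2,"roll":0,"claw":-0.5},{"dx":0,"dy":0,"dz":0.3,"roll":0,"claw":-0.5},{"dx":0,"dy":0,"dz":0.35,"roll":0,"claw":-0.5},{"dx":0,"dy":0,"dz":0.35,"roll":0,"claw":-0.5}])

```text
clock: 6.55
tcp_pos: [0.5304, 0.1572, 0.1947]
orientation: [-0.001, 0.707, 0.707, -0.001]
wrist_force: [-5.1, 0.7, -8.5]
finger_gap: 0.038
grip_force: 36.2
```

>>> send_rows(increments=[{"dx":0,"dy":0,"dz":0.05,"roll":0,"claw":-0.5},{"dx":0,"dy":0,"dz":0.1,"roll":0,"claw":-0.5},{"dx":0,"dy":0,"dz":0.15,"roll":0,"claw":-0.5},{"dx":0,"dy":0,"dz":0.2,"roll":0,"claw":-0.5},{"dx":0,"dy":0,"dz":0.2,"roll":0,"claw":-0.5}])

```text
clock: 7.18
tcp_pos: [0.5303, 0.1572, 0.1965]
orientation: [-0.002, 0.707, 0.707, -0.002]
wrist_force: [0.2, 3.3, -29.9]
finger_gap: 0.0384
grip_force: 39.5
```

>>> send_rows(increments=[{"dx":0,"dy":0,"dz":0,"roll":0,"claw":1},{"dx":0,"dy":0,"dz":0,"roll":0,"claw":1},{"dx":0,"dy":0,"dz":0,"roll":0,"claw":1},{"dx":0,"dy":0,"dz":1.5,"roll":0,"claw":1},{"dx":0,"dy":0,"dz":3,"roll":0,"claw":1}])

```text
clock: 7.8
tcp_pos: [0.5318, 0.1571, 0.2771]
orientation: [0.001, 0.707, 0.707, 0.001]
wrist_force: [1.0, -1.1, 0.0]
finger_gap: 0.0854
grip_force: 0.0
```

```bash
python3 - <<'E'
from workcell import *
import cv2,numpy as np,pickle
from h import proj
s=get_state();print(s["tcp_pos"],s["wrist_force"])
b=read_camera("scene");o=pickle.load(open("c0.pkl","rb"))["scene"]["image"]
# dark-cap row profile, before / after
I=[cv2.resize(i[160:210,190:230],None,fx=10,fy=10,interpolation=cv2.INTER_CUBIC) for i in(o,b["image"])]
cv2.imwrite("pics/cap.png",np.hstack(I))
print(proj(b,[[.5315,.1564,.2124],[.5315,.1564,.22]]))
t=cv2.cvtColor(o[170:181,200:219],6)
r=cv2.matchTemplate(cv2.resize(cv2.cvtColor(b["image"][160:195,190:230],6),None,fx=5,fy=5,interpolation=2),cv2.resize(t,None,fx=5,fy=5,interpolation=2),cv2.TM_CCOEFF_NORMED)
m=cv2.minMaxLoc(r);print(m[1],np.array(m[3])/5+[190,160])
E
```

```text
[0.53175361 0.15709491 0.27713313] [ 1.01009437 -1.07919783  0.01637183]
[[208.80501154 172.43031073]
 [208.74134705 170.06852116]]
0.963719367980957 [200.  167.4]
```

View pics/cap.png

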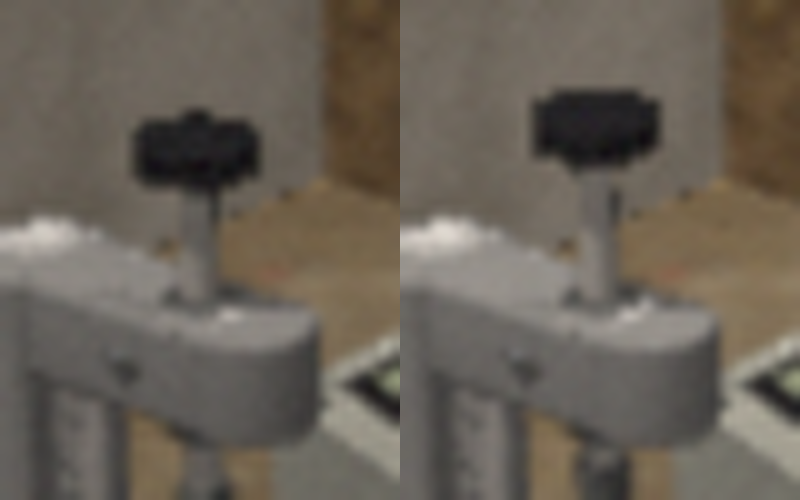

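The cap rose 2.6 px, about 8 mm, so its top is near 0.220 and the spindle is at its stop. Now the zero key.

>>> send_rows(increments=[{"dx":0,"dy":-2.2,"dz":0,"roll":0,"claw":-1},{"dx":-0.1,"dy":-4.4,"dz":0,"roll":0,"claw":-1},{"dx":-0.15,"dy":-6.6,"dz":-1,"roll":0,"claw":-1},{"dx":-0.15,"dy":-8.85,"dz":-2,"roll":0,"claw":-1},{"dx":-0.15,"dy":-8.85,"dz":-4,"roll":0,"claw":-1}])

```text
clock: 8.48
tcp_pos: [0.5304, -0.0689, 0.1773]
orientation: [0.004, 0.709, 0.705, 0.002]
wrist_force: [1.2, 0.0, -0.1]
finger_gap: 0.0001
grip_force: 0.0
```

>>> send_rows(increments=[{"dx":0,"dy":0,"dz":-2,"roll":0,"claw":-1},{"dx":0,"dy":0,"dz":-3.8,"roll":0,"claw":-1},{"dx":0,"dy":0,"dz":-4.3,"roll":0,"claw":-1},{"dx":0,"dy":0,"dz":-4.6,"roll":0,"claw":-1},{"dx":0,"dy":0,"dz":-4.6,"roll":0,"claw":-1}])

```text
clock: 9.1
tcp_pos: [0.5276, -0.0639, 0.0625]
orientation: [0.0, 0.707, 0.707, 0.0]
wrist_force: [-5.8, 1.2, 5.8]
finger_gap: -0.0001
grip_force: 3.4
```

>>> send_rows(increments=[{"dx":0,"dy":0,"dz":-0.1,"roll":0,"claw":-1},{"dx":0,"dy":0,"dz":-0.2,"roll":0,"claw":-1},{"dx":0,"dy":0,"dz":-0.2,"roll":0,"claw":-1},{"dx":0,"dy":0,"dz":-0.2,"roll":0,"claw":-1},{"dx":0,"dy":0,"dz":-0.2,"roll":0,"claw":-1}])

```text
clock: 9.72
tcp_pos: [0.5281, -0.0639, 0.0614]
orientation: [0.002, 0.707, 0.708, 0.001]
wrist_force: [-15.5, 3.8, 34.0]
finger_gap: 0.0003
grip_force: 18.7
```

>>> send_rows(increments=[{"dx":0,"dy":0,"dz":2,"roll":0,"claw":-1},{"dx":0,"dy":0,"dz":4,"roll":0,"claw":-1},{"dx":0,"dy":0,"dz":6,"roll":0,"claw":-1},{"dx":0,"dy":0,"dz":8,"roll":0,"claw":-1},{"dx":0,"dy":0,"dz":8.2,"roll":0,"claw":-1}])

```text
clock: 10.35
tcp_pos: [0.5308, -0.0648, 0.267]
orientation: [0.006, 0.707, 0.707, 0.003]
wrist_force: [-0.5, 0.8, -1.2]
finger_gap: -0.0001
grip_force: 0.0
```

>>> send_rows(increments=[{"dx":0,"dy":2.2,"dz":0,"roll":0,"claw":-1},{"dx":0.1,"dy":4.4,"dz":0,"roll":0,"claw":-1},{"dx":0.15,"dy":6.6,"dz":0,"roll":0,"claw":-1},{"dx":0.15,"dy":8.85,"dz":0,"roll":0,"claw":-1},{"dx":0.15,"dy":8.85,"dz":0,"roll":0,"claw":-1}])

```text
clock: 10.98
tcp_pos: [0.5312, 0.1608, 0.2606]
orientation: [0.0, 0.705, 0.709, 0.001]
wrist_force: [0.2, -1.3, 0.5]
finger_gap: 0.0001
grip_force: 0.0
```

>>> send_rows(increments=[{"dx":0,"dy":0,"dz":-0.6,"roll":0,"claw":-1},{"dx":0,"dy":0,"dz":-1.2,"roll":0,"claw":-1},{"dx":0,"dy":0,"dz":-1.4,"roll":0,"claw":-1},{"dx":0,"dy":0,"dz":-1.4,"roll":0,"claw":-1},{"dx":0,"dy":0,"dz":-1.4,"roll":0,"claw":-1}])

```text
clock: 11.6
tcp_pos: [0.5317, 0.1567, 0.2254]
orientation: [0.0, 0.707, 0.707, 0.0]
wrist_force: [-0.1, 0.1, -0.2]
finger_gap: -0.0002
grip_force: 0.0
```

>>> send_rows(increments=[{"dx":0,"dy":0,"dz":-0.2,"roll":0,"claw":-1},{"dx":0,"dy":0,"dz":-0.4,"roll":0,"claw":-1},{"dx":0,"dy":0,"dz":-0.6,"roll":0,"claw":-1},{"dx":0,"dy":0,"dz":-0.8,"roll":0,"claw":-1},{"dx":0,"dy":0,"dz":-0.8,"roll":0,"claw":-1}])

```text
clock: 12.22
tcp_pos: [0.531, 0.1573, 0.2044]
orientation: [-0.0, 0.707, 0.707, -0.0]
wrist_force: [-0.0, 0.1, 0.6]
finger_gap: 0.0002
grip_force: 0.1
```

>>> send_rows(increments=[{"dx":0,"dy":0,"dz":-0.03,"roll":0,"claw":-1},{"dx":0,"dy":0,"dz":-0.06,"roll":0,"claw":-1},{"dx":0,"dy":0,"dz":-0.09,"roll":0,"claw":-1},{"dx":0,"dy":0,"dz":-0.12,"roll":0,"claw":-1},{"dx":0,"dy":0,"dz":-0.12,"roll":0,"claw":-1}])

```text
clock: 12.85
tcp_pos: [0.531, 0.1573, 0.2019]
orientation: [-0.0, 0.707, 0.707, -0.0]
wrist_force: [-2.0, 1.0, 2.1]
finger_gap: 0.0001
grip_force: 1.3
```

>>> send_rows(increments=[{"dx":0,"dy":0,"dz":-0.03,"roll":0,"claw":-1},{"dx":0,"dy":0,"dz":-0.06,"roll":0,"claw":-1},{"dx":0,"dy":0,"dz":-0.1,"roll":0,"claw":-1},{"dx":0,"dy":0,"dz":-0.13,"roll":0,"claw":-1},{"dx":0,"dy":0,"dz":-0.16,"roll":0,"claw":-1}])

```text
clock: 13.48
tcp_pos: [0.5314, 0.1572, 0.198]
orientation: [0.0, 0.707, 0.707, 0.0]
wrist_force: [-2.6, 0.5, 4.2]
finger_gap: -0.0
grip_force: 1.6
```

>>> send_rows(increments=[{"dx":0,"dy":0,"dz":-0.03,"roll":0,"claw":-1},{"dx":0,"dy":0,"dz":-0.06,"roll":0,"claw":-1},{"dx":0,"dy":0,"dz":-0.08,"roll":0,"claw":-1},{"dx":0,"dy":0,"dz":-0.1,"roll":0,"claw":-1},{"dx":0,"dy":0,"dz":-0.12,"roll":0,"claw":-1}])

```text
clock: 14.1
tcp_pos: [0.5314, 0.1572, 0.1951]
orientation: [0.0, 0.707, 0.707, 0.0]
wrist_force: [-3.1, 0.7, 4.2]
finger_gap: -0.0
grip_force: 2.1
```

>>> send_rows(increments=[{"dx":0,"dy":0,"dz":-0.02,"roll":0,"claw":-1},{"dx":0,"dy":0,"dz":-0.04,"roll":0,"claw":-1},{"dx":0,"dy":0,"dz":-0.06,"roll":0,"claw":-1},{"dx":0,"dy":0,"dz":-0.08,"roll":0,"claw":-1},{"dx":0,"dy":0,"dz":-0.1,"roll":0,"claw":-1}])

```text
clock: 14.72
tcp_pos: [0.5314, 0.1572, 0.1929]
orientation: [0.0, 0.707, 0.707, 0.0]
wrist_force: [-3.0, 0.3, 6.7]
finger_gap: -0.0006
grip_force: 3.2
```

>>> send_rows(increments=[{"dx":0,"dy":0,"dz":-0.02,"roll":0,"claw":-1},{"dx":0,"dy":0,"dz":-0.04,"roll":0,"claw":-1},{"dx":0,"dy":0,"dz":-0.06,"roll":0,"claw":-1},{"dx":0,"dy":0,"dz":-0.07,"roll":0,"claw":-1},{"dx":0,"dy":0,"dz":-0.08,"roll":0,"claw":-1}])

```text
clock: 15.35
tcp_pos: [0.5314, 0.1572, 0.1912]
orientation: [0.0, 0.707, 0.707, 0.0]
wrist_force: [-3.1, 0.2, 6.7]
finger_gap: 0.0
grip_force: 4.0
```

>>> send_rows(increments=[{"dx":0,"dy":0,"dz":-0.02,"roll":0,"claw":-1},{"dx":0,"dy":0,"dz":-0.04,"roll":0,"claw":-1},{"dx":0,"dy":0,"dz":-0.05,"roll":0,"claw":-1},{"dx":0,"dy":0,"dz":-0.06,"roll":0,"claw":-1},{"dx":0,"dy":0,"dz":-0.07,"roll":0,"claw":-1}])

```text
clock: 15.98
tcp_pos: [0.5314, 0.1572, 0.1898]
orientation: [0.0, 0.707, 0.707, 0.0]
wrist_force: [-5.2, -0.1, 9.3]
finger_gap: 0.0003
grip_force: 4.8
```

```bash
python3 - <<'E'
from workcell import *
for i in range(4):
    b=read_camera("scene");s=get_state();print(s["tcp_pos"][2],s["wrist_force"],s["grip_force"])
E
```

```text
0.1897200441389413 [-4.51049923 -0.60413212  9.05516812] 4.603737995348638
0.1897280214792819 [-5.39365659  0.05846582  9.50343175] 4.599783044541255
0.18971683020602212 [-5.60643096  0.39339708  8.7267683 ] 4.597916584607447
0.18973941643256934 [-4.71589174  0.25998677  9.76937024] 4.598875447263708
```

>>> send_rows(increments=[{"dx":0,"dy":0,"dz":0.5,"roll":0,"claw":-1},{"dx":0,"dy":0,"dz":1.5,"roll":0,"claw":-1},{"dx":0,"dy":0,"dz":2.4,"roll":0,"claw":-1},{"dx":-0.3,"dy":-1,"dz":2.4,"roll":0,"claw":-1},{"dx":-0.7,"dy":-2.4,"dz":2.4,"roll":0,"claw":-1}])

```text
clock: 16.8
tcp_pos: [0.5149, 0.0969, 0.2494]
orientation: [0.001, 0.706, 0.708, 0.001]
wrist_force: [0.4, -0.8, 0.4]
finger_gap: -0.0001
grip_force: 0.0
```

>>> send_rows(increments=[{"dx":-0.7,"dy":-2,"dz":0,"roll":0,"claw":-1},{"dx":-1.35,"dy":-3.5,"dz":0,"roll":0,"claw":-1},{"dx":-1.35,"dy":-3.55,"dz":-2,"roll":0,"claw":-1},{"dx":-1.35,"dy":-3.55,"dz":-4,"roll":0,"claw":-1},{"dx":-1.35,"dy":-3.55,"dz":-6,"roll":0,"claw":-1}])

```text
clock: 17.42
tcp_pos: [0.4812, 0.0077, 0.098]
orientation: [0.001, 0.707, 0.707, 0.001]
wrist_force: [0.7, 0.4, -0.4]
finger_gap: -0.0003
grip_force: 0.0
```

```bash
python3 - <<'E'
from workcell import *
import cv2,numpy as np
from h import proj
a=read_camera("wrist");b=read_camera("scene");s=get_state();print(s["tcp_pos"],s["wrist_force"])
b=cv2.resize(b["image"][145:245,185:285],(384,384),interpolation=cv2.INTER_CUBIC)
cv2.imwrite("pics/w3.png",cv2.resize(np.hstack([a["image"],b]),(800,343)))
E
```

```text
[0.4763539  0.00863182 0.09445275] [-1.23882999  0.64809587  0.02129818]
```

View pics/w3.png

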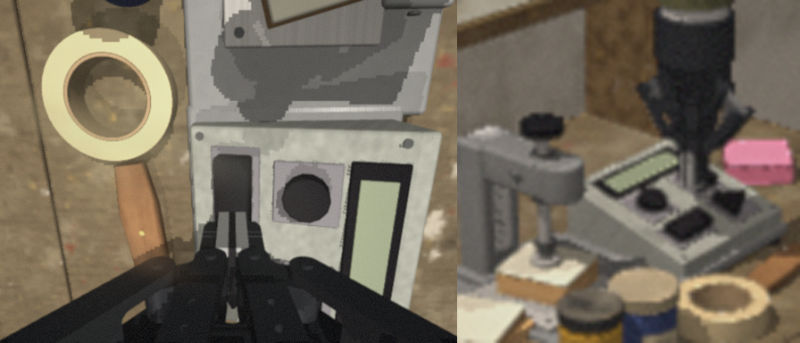

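The spindle is standing with its foot on the sample, and the fingers are over the hold bar at (232,190) in the wrist view. Pressing.

>>> send_rows(increments=[{"dx":0,"dy":0,"dz":-0.8,"roll":0,"claw":-1},{"dx":0,"dy":0,"dz":-1.5,"roll":0,"claw":-1},{"dx":0,"dy":0,"dz":-1.7,"roll":0,"claw":-1},{"dx":0,"dy":0,"dz":-1.9,"roll":0,"claw":-1},{"dx":0,"dy":0,"dz":-1.95,"roll":0,"claw":-1}])

```text
clock: 18.15
tcp_pos: [0.4824, 0.0082, 0.0517]
orientation: [0.002, 0.707, 0.707, 0.001]
wrist_force: [1.7, -0.3, 5.9]
finger_gap: 0.0004
grip_force: 2.4
```

>>> send_rows(increments=[{"dx":0,"dy":0,"dz":-0.1,"roll":0,"claw":-1},{"dx":0,"dy":0,"dz":-0.2,"roll":0,"claw":-1},{"dx":0,"dy":0,"dz":-0.2,"roll":0,"claw":-1},{"dx":0,"dy":0,"dz":-0.2,"roll":0,"claw":-1},{"dx":0,"dy":0,"dz":-0.2,"roll":0,"claw":-1}])

```text
clock: 18.77
tcp_pos: [0.4833, 0.0082, 0.0499]
orientation: [0.003, 0.707, 0.707, 0.002]
wrist_force: [-5.8, 0.9, 31.4]
finger_gap: -0.0
grip_force: 15.8
```

>>> send_rows(increments=[{"dx":0,"dy":0,"dz":1.2,"roll":0,"claw":-1},{"dx":0,"dy":0,"dz":2.2,"roll":0,"claw":-1},{"dx":0.05,"dy":-1.5,"dz":2.2,"roll":0,"claw":-1},{"dx":0.05,"dy":-2.9,"dz":2.2,"roll":0,"claw":-1},{"dx":0.05,"dy":-2.9,"dz":2.2,"roll":0,"claw":-1}])

```text
clock: 19.4
tcp_pos: [0.4816, -0.0659, 0.1006]
orientation: [0.001, 0.708, 0.706, 0.0]
wrist_force: [-0.3, 0.0, -0.6]
finger_gap: -0.0002
grip_force: 0.0
```

>>> send_rows(increments=[{"dx":0,"dy":0,"dz":-0.8,"roll":0,"claw":-1},{"dx":0,"dy":0,"dz":-1.5,"roll":0,"claw":-1},{"dx":0,"dy":0,"dz":-1.75,"roll":0,"claw":-1},{"dx":0,"dy":0,"dz":-1.95,"roll":0,"claw":-1},{"dx":0,"dy":0,"dz":-2,"roll":0,"claw":-1}])

```text
clock: 20.02
tcp_pos: [0.4818, -0.0633, 0.0506]
orientation: [-0.0, 0.707, 0.708, 0.001]
wrist_force: [-0.2, 3.1, 5.8]
finger_gap: 0.0003
grip_force: 2.5
```

>>> send_rows(increments=[{"dx":0,"dy":0,"dz":-0.1,"roll":0,"claw":-1},{"dx":0,"dy":0,"dz":-0.2,"roll":0,"claw":-1},{"dx":0,"dy":0,"dz":-0.2,"roll":0,"claw":-1},{"dx":0,"dy":0,"dz":-0.2,"roll":0,"claw":-1},{"dx":0,"dy":0,"dz":-0.2,"roll":0,"claw":-1}])

```text
clock: 20.65
tcp_pos: [0.4825, -0.0633, 0.0493]
orientation: [0.001, 0.707, 0.708, 0.002]
wrist_force: [-8.8, 7.2, 33.8]
finger_gap: -0.0002
grip_force: 17.7
```

Fully home; retreat and check.

>>> send_rows(increments=[{"dx":0,"dy":0,"dz":2,"roll":0,"claw":-1},{"dx":0,"dy":0,"dz":4,"roll":0,"claw":-1},{"dx":0,"dy":0,"dz":6,"roll":0,"claw":-1},{"dx":0,"dy":0,"dz":6,"roll":0,"claw":-1},{"dx":0,"dy":0,"dz":6,"roll":0,"claw":-1}])

```text
clock: 21.28
tcp_pos: [0.4813, -0.0642, 0.195]
orientation: [0.0, 0.707, 0.707, -0.0]
wrist_force: [-1.0, -0.1, 0.1]
finger_gap: 0.0
grip_force: 0.0
```

```bash
python3 - <<'E'
from workcell import *
import cv2
b=read_camera("scene");s=get_state();print(s["tcp_pos"],s["wrist_force"])
cv2.imwrite("pics/f.png",cv2.resize(b["image"][145:245,175:295],None,fx=6,fy=6,interpolation=cv2.INTER_CUBIC))
E
```

```text
[ 0.48073181 -0.0640207   0.19417029] [ 0.44705266 -0.50766605 -0.83288033]
```

View pics/f.png

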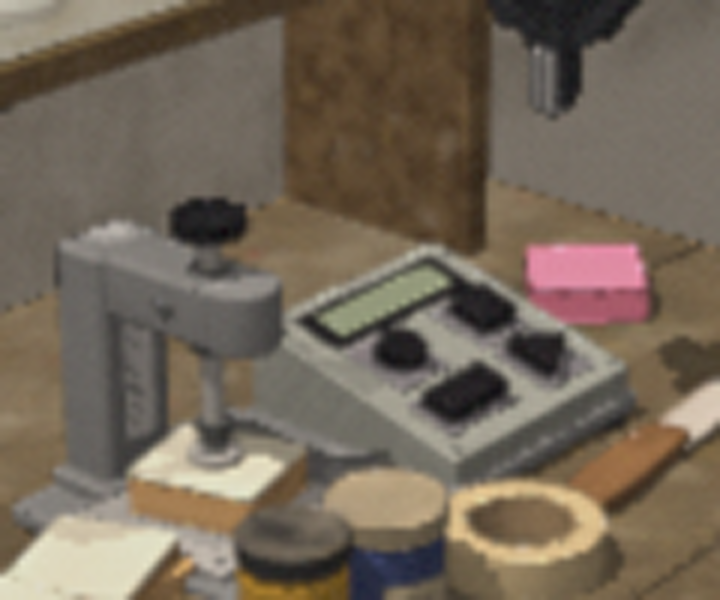

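The foot is on the sample at (215,455), all four keys are out, nothing has been disturbed and the arm is clear.

```bash
python3 -c "
from workcell import *
print(hand_in())"
```

```text
the job is handed in; nothing more can be done
None
```

The job is handed in, with no verdict returned: on, zero (spindle at its stop), hold and send were each pressed home in order, and the foot was left on the sample at about 5 N, estimated from the push force.

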